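Hang the keyhole bin on its screw and put the wide gas cup in it

TASK

Hang the little open-topped metal bin on the screw of the upright board: pass the screw head through the round part of the keyhole in the bin's back plate, then slide the bin down until it is fully locked on the screw, and let go. Then put the wider of the two ceramic gas cups into the hanging bin, leaving the narrow cup where it stands and the bin locked on its screw.

Things in the scene. Friction and masses are not known exactly. Their poses are not given: they have to be found in the camera images.
- screw (a point): Screw on the front of a fixed upright dark steel board (130 mm wide, 182 high; foot reaches 15 mm in front). Point: on the screw axis, 166 mm above the table, 3.75 mm before the board's face. Axes: x level, from the front into the board; y to its left; z up. Neck 6 mm diameter, 7.5 long; then the pan head, 16 mm diameter, 4 thick.
- bin_grip (a point): Loose bare-metal bin, 0.14 to 0.28 kg: 66 mm deep (x), 54 wide (y), open top, flat side walls 50 high (grip across them), front wall 28 high, walls 3 thick; back plate (+x) 4 thick, 80 high, with the keyhole. Point: midway between the side walls, 38 mm above the underside, 39 mm before the back plate's outer face. Axes: x front to back plate, y left, z up.
- bin_hole (a point): Centre of the wide part of the keyhole (eight-sided, 24 mm across flats), in mid-thickness of the bin's back plate: from bin_grip +37 mm in x, +6 mm in z (44 mm above the underside). The screw head passes here. Axes as bin_grip.
- bin_slot (a point): Where the screw's neck axis lies when the bin is locked, mid-thickness of the back plate: from bin_grip +37 mm in x, +28 mm in z (66 mm above the underside). The slot, 10 mm wide, runs straight up from the wide hole and ends 3 mm above this point: from hole to lock the bin slides down 22 mm. Axes as bin_grip.
- bin_floor (a point): Centre of the bin's inner floor, 35 mm below bin_grip and 4 mm behind it (+x). The space inside is 48 mm in y and 59 mm in x. Axes as bin_grip.
- wide_cup_mid (a point): The wider of two loose terracotta-coloured ceramic gas cups, standing upright on the table: 23 mm in diameter at the upper half, narrowing to the foot, 45 mm high, 24 g. The point is its centre, half-way up; z is its long axis.
- narrow_cup_mid (a point): The narrower gas cup, alike but 15 mm in diameter and 40 mm high; stays where it is. The point is its centre, half-way up; z is its long axis.
Things that resemble listed ones, but are neither listed nor needed, are in the scene too. Leave any purple or yellow look-alike of the part that bears bin_grip alone.

How it is judged (in metres and radians):
On the way, in this order (a step that is already met when the one before it is completed fails the run):
1. the bin hangs locked on the screw, let go of (x of screw in the frame of bin_slot between -0.005 and 0.005 m and y of screw in the frame of bin_slot between -0.004 and 0.004 m and z of screw in the frame of bin_slot between -0.007 and 0.004 m and angle between bin_slot's own z axis and vertical below 0.15 rad and contact force between the fingers and bin below 0.3 N), for 0.2 s.
2. the wide cup is in the hanging bin (all of step 1 and x of wide_cup_mid in the frame of bin_floor between -0.03 and 0.03 m and y of wide_cup_mid in the frame of bin_floor between -0.026 and 0.026 m and z of wide_cup_mid in the frame of bin_floor between 0.003 and 0.04 m), for 0.2 s.
At the end, for the whole second after the job is handed in: The screw's neck lies at the upper end of the bin's slot (within 4 mm sideways, 7 mm below to 4 mm above in height, 5 mm front to back), the bin is upright within 0.15 rad, the wide cup's centre is inside the bin, all is released and at rest, and the narrow cup is within 30 mm of where it stood (all of step 2 and linear speed of bin below 0.02 m/s and linear speed of wide_cup below 0.03 m/s and contact force between the fingers and wide_cup below 0.2 N and distance of narrow_cup_mid from where it was at the start of the episode below 0.03 m); the robot touches nothing.
It fails at once if the narrow cup is moved by more than 30 mm (distance of narrow_cup_mid from where it was at the start of the episode above 0.03 m).
It also fails if it takes over 58 s, if anything falls off the work surface, if the arm or the gripper's body presses on something with over 40 N, if the wrist force passes 120 N, or if a joint passes its speed limit or range.

ROBOT

A 7-joint arm with a two-finger parallel gripper is mounted at the origin on the work surface; the furniture and walls round the work are solid. World frame = base frame: x ahead of the robot, y to its left, z up, the work surface at z = 0. Lengths are in m, angles in degrees, forces in N, time in s.
With the tool pointing down it reaches from about 0.35 to 0.775 m from the base axis. Payload 3.1 kg.
Tool frame: the origin (TCP) lies on the centre line of the jaws, within the pads' length; the fingertips stand 17 mm ahead of it and the grasp point (between the pads) lies 2 mm behind it (robot.tip_reach is the distance from the TCP to the fingertips, in m); z points along the fingers, y is the direction in which the jaws open and shut (so a half turn about z gives the same grasp; the last joint's range is limited). The gripper opens to 85 mm and grips with 20 to 120 N. Pads are 22 mm wide; open, the fingers measure 114 mm over their backs; the gripper's body (76 mm by 85 mm) begins 54 mm behind the grasp point. The pads swing forward as they close: fully open they stand 13 mm farther back than shut.
Start: joints at [-79.395, 17.813, 0.802, 86.603, -0.252, 75.585, -1.558], TCP at [0.124, 0.536, 0.248] pointing down, gripper open.
Joint ranges: [-154.91, 154.91], [-16.99, 109.72], [-72.82, 74.43], [7.12, 147.25], [-82.49, 262.49], [11.32, 116.49], [-174.64, 174.64]. Speed limits (degrees/s): [159.86, 159.86, 180, 180, 180, 180, 180].

INTERFACE

Orientations are given as [roll, pitch, yaw] about the fixed x, y, z axes, in that order (R = Rz(yaw) Ry(pitch) Rx(roll)).
In Python, from station import robot, fingers, vision, workorder, recognise gives the robot as it stands. Calls block until the motion is done:
- robot.move_to(position, orientation): joint-space move of the TCP to a pose.
- robot.line_to(position, orientation=None, velocity=0.15, f_stop=None): straight line of the TCP; orientation=None keeps the orientation; velocity is the mean speed in m/s. With f_stop (N) it stops when the force on the tool has changed by that much, and returns True; else False.
- robot.move_j(angles): joint-space move.
- fingers.gripper_to(opening, force=None): opening from 0.0 (shut) to 1.0 (fully open); force is the grip in N (None keeps the last); returns when the fingers have stopped.
- robot.pause(seconds).
- robot.inverse_kinematics(position, orientation): joint angles nearest the present ones, or None.
- vision.grab_frame(name): name is "scene" or "top"; returns the picture (420x560x3 uint8, red, green, blue); there is no depth.
- vision.calibration(name): a dict with "mtx" (3x3 intrinsics, pixels), "extrinsics" (4x4, takes a point from world to camera coordinates). Camera axes: x right, y up, looking along -z (the intrinsics and any distortion apply to the point x, -y, -z); pixel columns grow to the right and rows downward; lengths in m; the calibration is good to about 2 mm. A picture is of the moment at which its call begins. calibration takes no time and is no camera call.
A pose or a line that the arm cannot do raises robot.PlanningError and nothing moves.
- workorder.close_job(): hands the job in, once; it reports no verdict.
Trained networks look in the newest picture that a camera, given by its name, has taken for a name from the list of things; names that differ only in an ending like _2 or _b are one class to them, and where a whole thing is asked for, a point or a joint stands for the part that bears it (a point fixed in the world has none). Each returns a list of dicts, best first, with "p" (0 to 1); they miss things now and then, are a little off and sometimes report something else, mostly with a low value. They report only what shows in the picture. A call takes as long as a camera call. They do not tell look-alikes from the thing itself.
- recognise(label, camera): "rect" ([centre column, centre row, width, height] in pixels, round what is visible of it).
Readings, each from a call of its own:
- robot.current_time_s(): time.
- robot.current_joint_positions(): joint angles.
- robot.current_dq(): joint speeds.
- robot.current_joint_torque(): joint torques, N m.
- robot.current_tool_pos(): TCP position.
- robot.current_eef_rot(): TCP orientation.
- robot.current_contact_force(): force on the tool from outside, world axes, zero at the start.
- robot.current_torque(): the same for the moment, N m.
- robot.current_finger_gap(): opening from 0.0 (shut) to 1.0 (fully open).
Only numpy, scipy, OpenCV 4.12 (cv2) and the standard library are available. Lean on these libraries where they do the work, as an engineer would, in place of code of your own. Each camera call takes 0.05 s, during which the arm holds its last target.

## Working session

There is one attempt and no reset: what is moved stays moved. The work goes in short steps, each a Python script; the robot and the scene stay as the last script left them, time stands still between calls to the robot, and variables do not carry over. Pictures are saved under pics/ and viewed, and the job is handed in when it is done.

```bash
ls; mkdir -p pics; python3 - <<'E'
from station import robot, fingers, vision, workorder, recognise
import cv2, numpy as np
for n in ["scene","top"]:
    im=vision.grab_frame(n); cv2.imwrite(f"pics/{n}0.png",im[:,:,::-1])
    c=vision.calibration(n); print(n,np.round(c["mtx"],2).tolist(),np.round(c["extrinsics"],4).tolist(),c.keys())
    for l in ["screw","bin_grip","bin_hole","bin_slot","wide_cup_mid","narrow_cup_mid"]:
        print(l,[(np.round(d["rect"],1).tolist(),round(d["p"],2)) for d in recognise(l,n)])
print(robot.current_time_s(),robot.current_eef_rot(),robot.current_finger_gap())
E
```

```text
pics
scene [[436.15, 0.0, 285.45], [0.0, 436.15, 207.39], [0.0, 0.0, 1.0]] [[0.8806, -0.4739, 0.0067, -0.4304], [0.2159, 0.4137, 0.8844, -0.2268], [-0.4219, -0.7773, 0.4666, -0.8051], [0.0, 0.0, 0.0, 1.0]] dict_keys(['mtx', 'extrinsics'])
screw [([374.1, 222.8, 77.7, 94.7], 0.69), ([236.5, 201.1, 7.6, 15.4], 0.29)]
bin_grip [([204.8, 223.4, 32.9, 45.1], 0.87), ([298.1, 223.6, 33.6, 38.9], 0.86), ([302.2, 202.7, 32.5, 36.5], 0.78), ([249.1, 215.1, 33.1, 43.6], 0.69)]
bin_hole [([201.5, 223.9, 31.4, 37.8], 0.82), ([303.2, 200.2, 28.4, 30.0], 0.73), ([251.2, 216.0, 33.6, 41.2], 0.69), ([297.0, 224.7, 36.3, 46.2], 0.68)]
bin_slot [([251.2, 213.8, 33.4, 41.2], 0.95), ([297.4, 226.9, 28.5, 38.9], 0.88), ([302.9, 200.1, 27.9, 32.6], 0.7), ([203.9, 223.9, 36.2, 46.0], 0.6)]
wide_cup_mid [([357.6, 298.1, 10.6, 27.1], 0.52)]
narrow_cup_mid [([237.9, 200.0, 6.2, 18.6], 0.46)]
top [[496.48, 0.0, 274.81], [0.0, 496.48, 197.82], [0.0, 0.0, 1.0]] [[-0.0112, -0.9999, 0.0066, 0.0245], [0.9979, -0.0108, 0.0641, -0.5224], [-0.064, 0.0073, 0.9979, -1.2393], [0.0, 0.0, 0.0, 1.0]] dict_keys(['mtx', 'extrinsics'])
screw [([304.1, 124.8, 73.3, 61.5], 0.91)]
bin_grip [([216.1, 215.8, 31.5, 29.8], 0.92), ([207.7, 269.8, 32.8, 28.6], 0.77), ([214.1, 157.1, 33.0, 30.2], 0.68), ([254.8, 184.2, 26.7, 30.5], 0.58)]
bin_hole [([215.6, 156.1, 31.9, 23.5], 0.97), ([215.5, 216.1, 28.0, 36.9], 0.74), ([210.6, 267.2, 29.2, 23.6], 0.66), ([258.4, 184.0, 24.1, 29.6], 0.64)]
bin_slot [([208.9, 266.8, 30.1, 24.5], 0.9), ([217.8, 157.6, 35.8, 24.9], 0.87), ([257.4, 185.8, 25.1, 29.5], 0.73), ([215.1, 218.9, 33.9, 30.7], 0.58)]
wide_cup_mid [([367.0, 193.3, 12.7, 9.3], 0.59)]
narrow_cup_mid []
0.7 [1.79995728e+02 3.13882369e-03 1.67007890e+02] 0.9970646991629143
```

View pics/scene0.png

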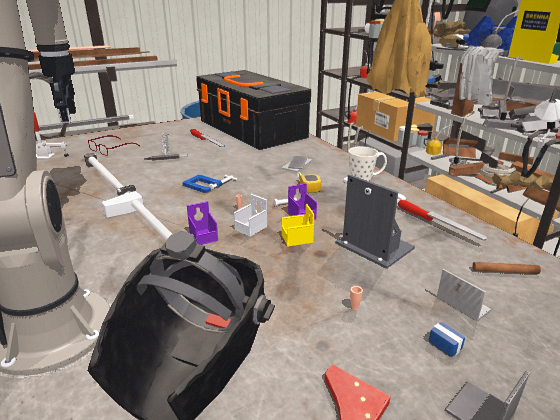

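View pics/top0.png

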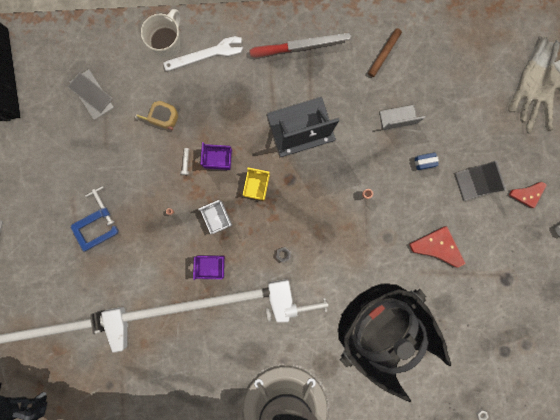

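```bash
python3 - <<'E'
import cv2
a=cv2.imread("pics/scene0.png")[170:330,180:440]; cv2.imwrite("pics/scene0c.png",cv2.resize(a,None,fx=3,fy=3,interpolation=cv2.INTER_CUBIC))
a=cv2.imread("pics/top0.png")[80:300,185:385]; cv2.imwrite("pics/top0c.png",cv2.resize(a,None,fx=2.7,fy=2.7,interpolation=cv2.INTER_CUBIC))
E
```

```text
(no output)
```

View pics/scene0c.png

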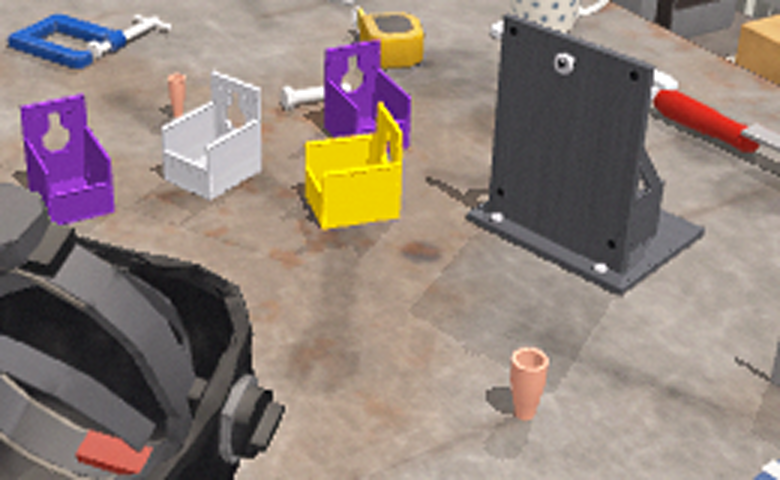

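View pics/top0c.png

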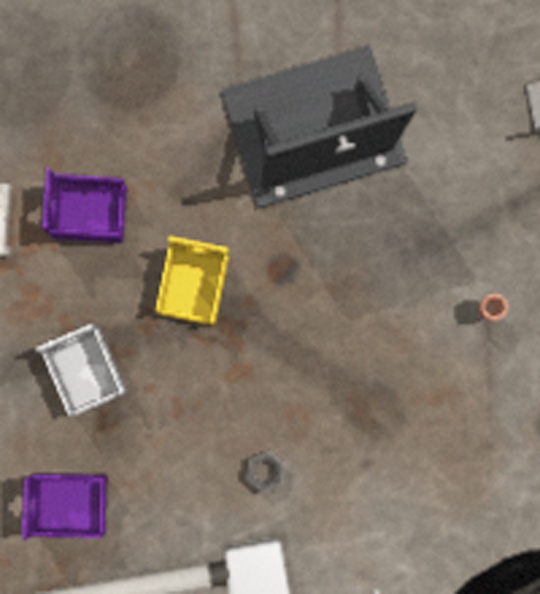

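The target is the bare grey bin at scene (250,215), top (215,217). Its look-alikes are:
- purple bins at scene (204,223) and (299,203)
- the yellow bin at scene (298,225)

The wide cup is at scene (356,298), top (367,193). The narrow cup is at scene (238,201), top (169,211). The screw head is at scene (368,191). I'll check each in a close crop.

```bash
python3 - <<'E'
import cv2,numpy as np
def crop(f,x,y,w,h,s): 
    a=cv2.imread(f)[y:y+h,x:x+w]; return cv2.resize(a,None,fx=s,fy=s,interpolation=cv2.INTER_CUBIC)
A=crop("pics/scene0.png",228,185,50,50,8);B=crop("pics/top0.png",190,192,50,50,8)
cv2.imwrite("pics/bin0.png",np.hstack([A,B]))
A=crop("pics/scene0.png",335,170,100,100,4);B=crop("pics/top0.png",260,80,100,100,4)
cv2.imwrite("pics/board0.png",np.hstack([A,B]))
A=crop("pics/scene0.png",335,275,50,50,8);B=crop("pics/top0.png",345,170,50,50,8)
cv2.imwrite("pics/cup0.png",np.hstack([A,B]))
E
```

```text
(no output)
```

View pics/bin0.png

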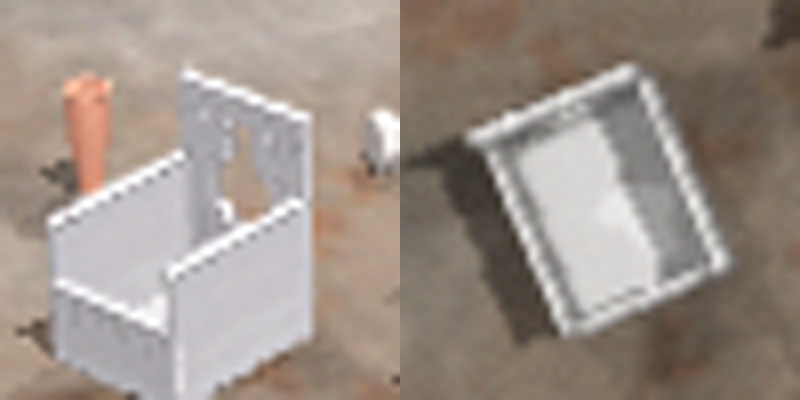

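View pics/board0.png

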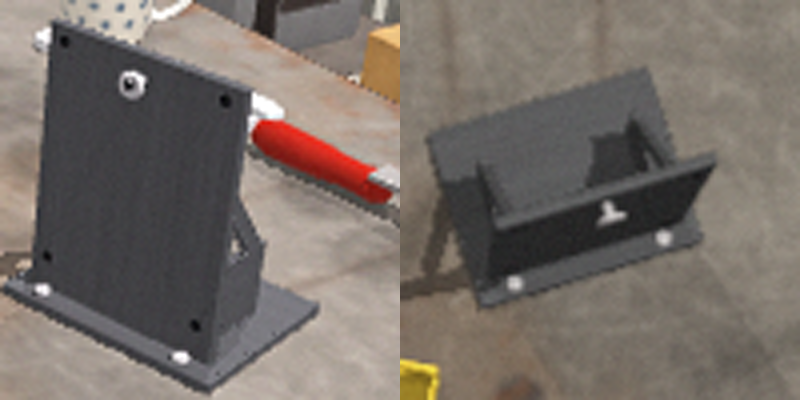

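View pics/cup0.png

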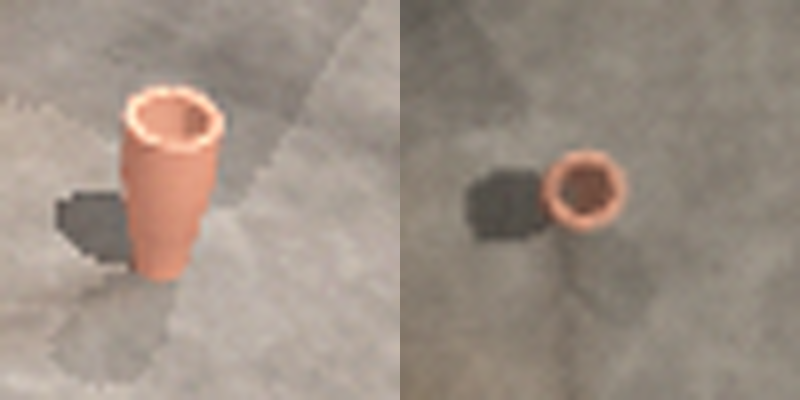

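```bash
cat > h.py <<'E'
import numpy as np, cv2
from scipy.optimize import least_squares
from station import robot, fingers, vision, workorder, recognise
CAL={n:vision.calibration(n) for n in("scene","top")}
def proj(n,P):
    P=np.atleast_2d(P); c=CAL[n]; E=c["extrinsics"]
    q=P@E[:3,:3].T+E[:3,3]; q=q*[1,-1,-1]; u=q@c["mtx"].T
    return u[:,:2]/u[:,2:]
def Rz(a): c,s=np.cos(a),np.sin(a); return np.array([[c,-s,0],[s,c,0],[0,0,1.]])
def z2p(u,x0,y0,s): u=np.asarray(u,float); return (u+.5)/s-.5+[x0,y0]
def tri(us,ut):
    f=lambda p: np.r_[proj("scene",p)[0]-us, proj("top",p)[0]-ut]
    r=least_squares(f,[0.6,0,0.05]); return r.x,r.fun
def snap(tag):
    out={}
    for n in("scene","top"):
        out[n]=vision.grab_frame(n); cv2.imwrite(f"pics/{n}_{tag}.png",out[n][:,:,::-1])
    return out
def crop(im,x,y,w,h,s): return cv2.resize(im[y:y+h,x:x+w],None,fx=s,fy=s,interpolation=cv2.INTER_CUBIC)
E
python3 - <<'E'
from h import *
L=1e-3
S=[((182,68),(39,27,42)),((311,117),(39,-27,42)),((50,217),(-27,27,12)),((168,275),(-27,-27,12)),((50,283),(-27,27,-10)),((313,338),(39,-27,-38)),((55,357),(-27,27,-38))]
T=[((470-400,137),(39,27,42)),((632-400,68),(39,-27,42)),((565-400,335),(-27,27,12)),((730-400,265),(-27,-27,12))]
us=z2p([a for a,_ in S],228,185,8);Ps=np.array([b for _,b in S])*L
ut=z2p([a for a,_ in T],190,192,8);Pt=np.array([b for _,b in T])*L
def f(q):
    R=Rz(q[3]); return np.r_[(proj("scene",Ps@R.T+q[:3])-us).ravel(),(proj("top",Pt@R.T+q[:3])-ut).ravel()]
r=least_squares(f,[.55,.13,.04,0.3],loss='soft_l1'); print("bin",r.x[:3],np.degrees(r.x[3]));print(np.round(f(r.x).reshape(-1,2),1).tolist())
# triangulate some
def t4(n,a,b,o1,o2,s):
    p,e=tri(z2p(a,*o1,s),z2p(b,*o2,s)); print(n,np.round(p,4),np.round(e,1)); return p
a=t4("boardTL",(52,22),(495-400,225),(335,170),(260,80),4)
b=t4("boardTR",(250,92),(715-400,157),(335,170),(260,80),4)
print(np.linalg.norm(a-b),np.degrees(np.arctan2((a-b)[1],(a-b)[0]))-90)
t4("head",(131,85),(612-400,221),(335,170),(260,80),4)
t4("footL",(8,285),(482-400,303),(335,170),(260,80),4)
t4("footR",(210,390),(703-400,238),(335,170),(260,80),4)
t4("cuptop",(174,119),(585-400,190),(335,275),(345,170),8)
print("narrow",[np.round(x,4) for x in tri(z2p((88,90),228,185,8),np.array([169,211.]))])
E
```

```text
bin [0.46941077 0.16304529 0.04115257] 22.596270893879478
[[0.5, -0.1], [-0.0, -0.3], [-0.6, 0.7], [0.2, 0.2], [-0.2, 0.0], [0.1, -0.6], [-0.3, 0.2], [-0.3, -0.3], [0.3, -0.6], [0.1, 0.3], [-0.1, 0.3]]
boardTL [ 6.488e-01 -3.000e-04  1.814e-01] [ 0.3 -0.  -0.1  0.2]
boardTR [ 0.6865 -0.1234  0.1815] [-0.1  0.   0.1 -0.1]
0.12876997477350313 16.98784129736812
head [ 0.6537 -0.0668  0.1687] [-0.2  0.   0.1 -0.2]
footL [0.6326 0.0035 0.0073] [-0.3  0.   0.1 -0.2]
footR [ 0.673  -0.1389  0.0056] [-0.  0.  0. -0.]
cuptop [ 0.5298 -0.2112  0.0466] [-0.2  0.   0.1 -0.2]
narrow [array([0.4914, 0.2808, 0.0415]), array([-0.0945,  0.    ,  0.0319, -0.0779])]
```

```bash
python3 - <<'E'
from h import *
y=22.6
b=np.array([0.4694,0.1630])
for yy in (22.6,-157.4):
    for p,a in ((b,yy),((.63,-.073),yy-5.6)):
        q=robot.inverse_kinematics([*p,0.2],[180,0,a]); print(yy,None if q is None else np.round(q,0))
fingers.gripper_to(0.82)
E
```

```text
22.6 [-52.  15.  37. 100. -10.  68. -79.]
22.6 [-27.  38.  55.  78. -31.  80. -45.]
-157.4 [-39.  14.  22. 100.  -6.  67.  97.]
-157.4 [-23.  35.  47.  78. -25.  78. 131.]
```

```bash
python3 - <<'E'
from h import *
b=[0.4694,0.1630]; o=[180,0,22.6]
robot.move_to([*b,0.16],o)
snap("pre")
print(robot.line_to([*b,0.036],velocity=0.1,f_stop=8), robot.current_tool_pos(), robot.current_finger_gap())
s=snap("down")
cv2.imwrite("pics/down.png",np.hstack([crop(s["scene"],200,150,100,100,4),crop(s["top"],165,165,100,100,4)])[:,:,::-1])
E
```

```text
False [0.47002677 0.16318575 0.03660344] 0.822591022762622
```

View pics/down.png

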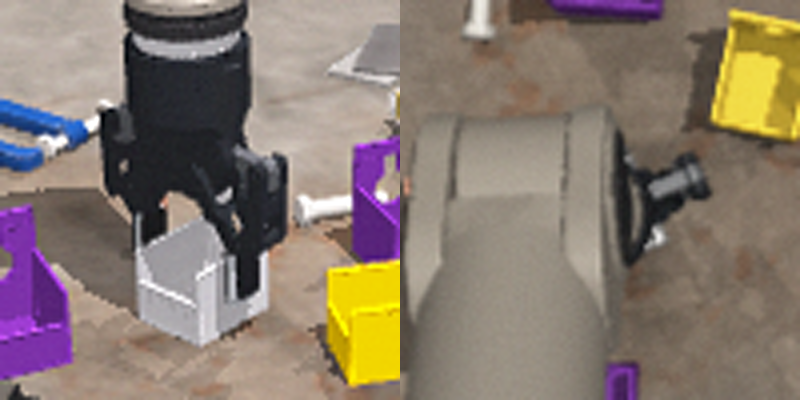

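The fingers straddle the grey bin (scene crop around (203,290)), clear of the yellow one. Next: close, lift and carry the bin to about 60 mm in front of the screw.

```bash
python3 - <<'E'
from h import *
fingers.gripper_to(0.0,force=60); print("gap",robot.current_finger_gap()*85)
p=robot.current_tool_pos()
robot.line_to([p[0],p[1],0.2],velocity=0.15); print("gap",robot.current_finger_gap()*85, robot.current_contact_force())
S=np.array([.6635,-.0633]); ex=np.array([np.cos(np.radians(17)),np.sin(np.radians(17))])
g=S-ex*(.037+.06)
robot.move_to([*g,0.20],[180,0,17]); robot.line_to([*g,0.1586]); robot.pause(.3)
print(robot.current_tool_pos(),robot.current_eef_rot(),robot.current_time_s())
s=snap("carry")
cv2.imwrite("pics/carry.png",np.hstack([crop(s["scene"],310,150,100,100,4),crop(s["top"],250,90,100,100,4)])[:,:,::-1])
E
```

```text
gap 53.00691390117866
gap 53.09156662489838 [-0.23041012 -0.32718075 -3.16363435]
[ 0.57133685 -0.0918066   0.15959748] [ 1.79961937e+02 -9.90568425e-02  1.70055802e+01] 7.7833
```

View pics/carry.png

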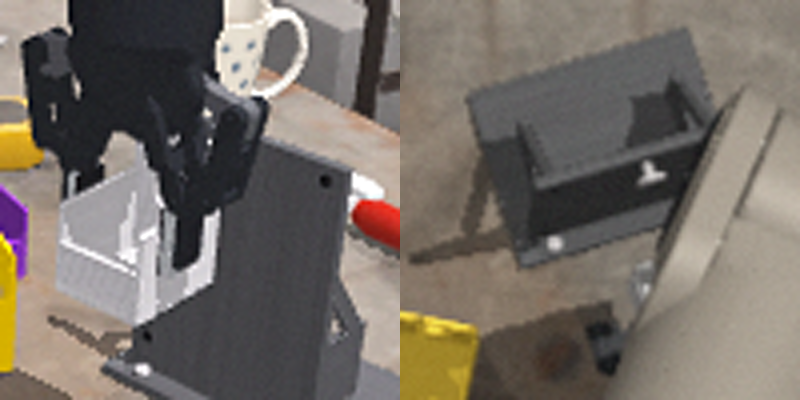

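View pics/scene_carry.png

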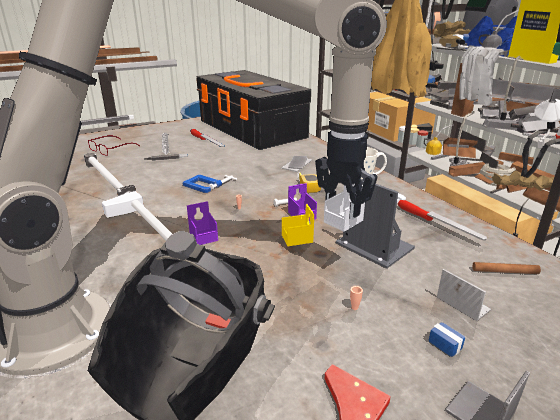

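```bash
python3 - <<'E'
import cv2
from h import crop
a=cv2.imread("pics/scene_carry.png"); cv2.imwrite("pics/carry2.png",crop(a,315,185,60,55,12))
E
```

```text
(no output)
```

View pics/carry2.png

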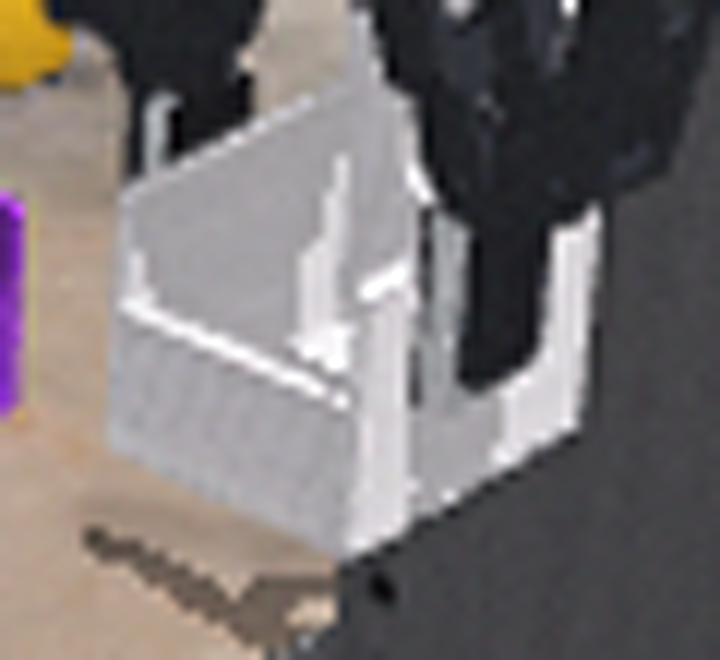

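```bash
python3 - <<'E'
from h import *
S=[((120,195),(-27,27,12)),((357,292),(-27,-27,12)),((118,303),(-27,27,-10)),((354,400),(-27,-27,-10)),((108,445),(-27,27,-38)),((343,558),(-27,-27,-38)),((580,428),(39,-27,-38))]
us=z2p([a for a,_ in S],315,185,12);P=np.array([b for _,b in S])*1e-3
t=np.array([ 0.57134,-0.09181,0.1596])
def f(q,yf=None):
    R=Rz(q[3]); return (proj("scene",P@R.T+q[:3])-us).ravel()
r=least_squares(f,[*t,np.radians(17)]); print("free",r.x,np.degrees(r.x[3]),np.round(r.fun,1))
g=lambda q:f([*q,np.radians(17)])
r=least_squares(g,t); print("yaw17",r.x-t,np.round(r.fun,1))
R=Rz(np.radians(17)); print("in bin frame off",R.T@(r.x-t))
print(np.round((proj("scene",P@R.T+t+[0,0,.0014])-us),1).tolist())
E
```

```text
free [ 0.58082155 -0.07983169  0.15576548  0.26612949] 15.24809672385577 [ 0.1 -0.4  0.4  0.4 -0.2 -0.1 -0.1  1.  -0.  -0.4 -0.1 -0.3 -0.1 -0.2]
yaw17 [ 0.00884507  0.01195899 -0.00350033] [-0.1 -0.2  0.8  0.4 -0.4  0.1  0.3  0.9 -0.2 -0.2  0.2 -0.4 -0.6 -0.6]
in bin frame off [ 0.01195506  0.00885039 -0.00350033]
[[-0.4, 0.9], [0.8, 1.7], [-0.8, 1.3], [0.2, 2.4], [-0.6, 1.2], [0.2, 1.3], [-0.3, 0.8]]
```

```bash
python3 - <<'E'
from h import *
R=Rz(np.radians(17)); S=np.array([.6635,-.0633,.166])
h=S+R@[-.00775,0,0]
print(proj("scene",h)-z2p((131,85),335,170,4), proj("top",h)-z2p((212,221),260,80,4))
J=[(proj("scene",h+R@d)-proj("scene",h)).round(2) for d in np.eye(3)*.005]; print(J)
# bin on table: model at z=.038 vs fit, and bias estimate
print(proj("scene",[[.4694,.163,.0412]])-proj("scene",[[.4694,.163,.038]]),proj("top",[[.4694,.163,.0412]])-proj("top",[[.4694,.163,.038]]))
s=vision.grab_frame("top"); cv2.imwrite("pics/t2.png",crop(s,290,115,50,40,16)[:,:,::-1])
E
```

```text
[[0.19752971 0.71480922]] [[-0.53954377 -0.97076355]]
[array([[ 1.33, -0.69]]), array([[-1.89, -0.71]]), array([[ 0.22, -2.07]])]
[[-0.04117226 -1.09860422]] [[-0.14221679 -0.02704226]]
```

View pics/t2.png

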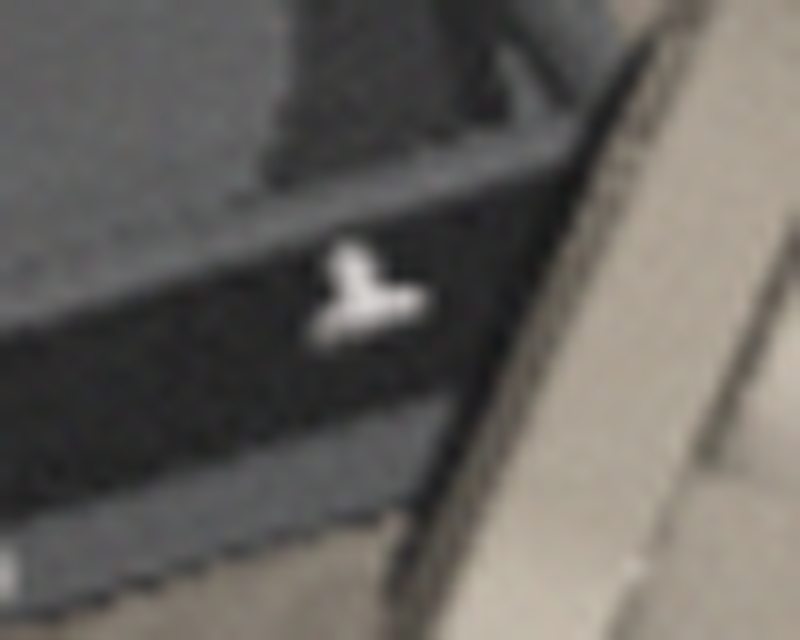

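```bash
python3 - <<'E'
from h import *
S=np.array([.6635,-.0633]); a=np.radians(17); ex=np.array([np.cos(a),np.sin(a)])
def adv(d,z=None): return [*(S+ex*(-.037+d)), .1578]
robot.line_to(adv(-.014),velocity=.08); robot.pause(.1); f0=np.array(robot.current_contact_force())
st=robot.line_to(adv(.004),velocity=.02,f_stop=4)
p=np.array(robot.current_tool_pos()); ey=np.array([-ex[1],ex[0]])
print(st,p,"d",(p[:2]-S)@ex+.037,"lat",(p[:2]-S)@ey, np.array(robot.current_contact_force())-f0,robot.current_time_s())
s=snap("ins")
cv2.imwrite("pics/ins.png",np.hstack([crop(s["scene"],330,150,80,80,5),crop(s["top"],270,100,80,80,5)])[:,:,::-1])
E
```

```text
True [ 0.62494592 -0.07442747  0.15632109] d -0.003122802962407689 lat 0.0006308690042293445 [ 0.72603587 -0.37511199 -0.46221643] 9.3917
```

View pics/ins.png

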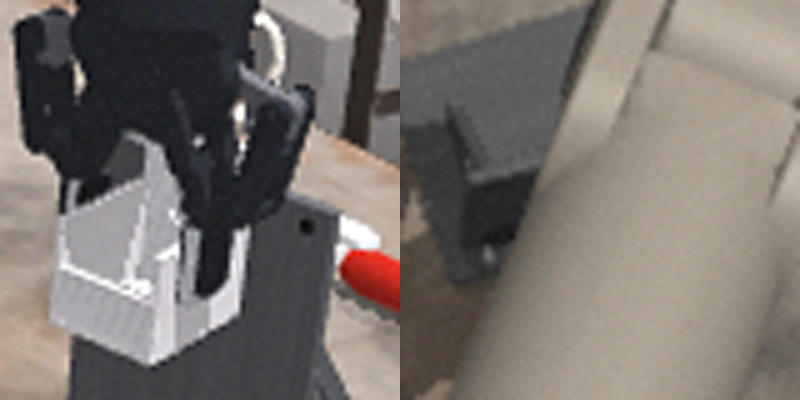

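```bash
python3 - <<'E'
from h import *
S=np.array([.6635,-.0633]); a=np.radians(17); ex=np.array([np.cos(a),np.sin(a)]);ey=np.array([-ex[1],ex[0]])
for i in range(2):
    st=robot.line_to([*(S+ex*(-.037+.006)), .1590],velocity=.02,f_stop=7)
    p=np.array(robot.current_tool_pos()); f=np.array(robot.current_contact_force())
    print(st,p,"d",(p[:2]-S)@ex+.037,"lat",(p[:2]-S)@ey, f[:2]@ex,f[:2]@ey,f[2])
    if st: break
cv2.imwrite("pics/ins2.png",crop(vision.grab_frame("scene"),335,180,60,50,13)[:,:,::-1])
E
```

```text
True [ 0.62461562 -0.07352876  0.1545891 ] d -0.003175917958648307 lat 0.001586881304508895 -0.6492759820348564 -0.3322083415579121 -4.11384155519689
```

View pics/ins2.png

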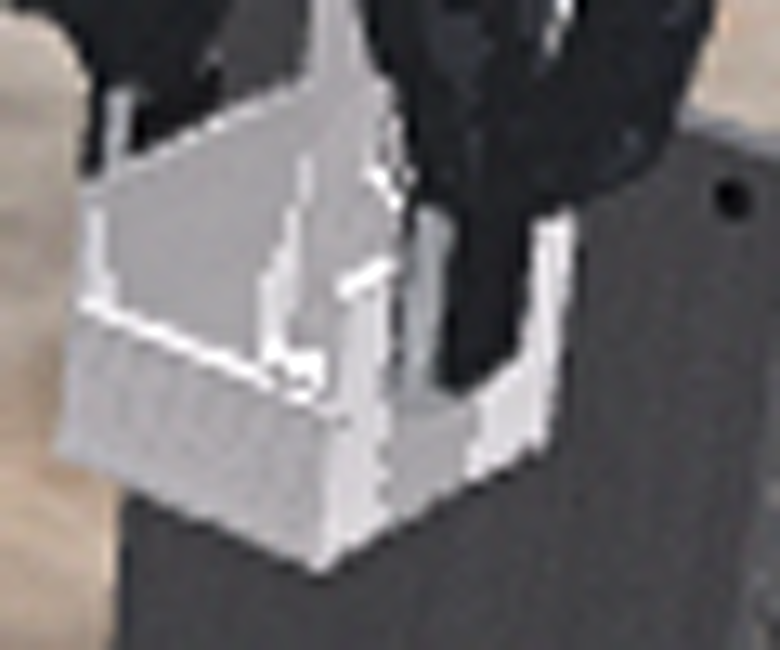

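```bash
python3 - <<'E'
from h import *
for i in range(4):
    f=np.array(robot.current_contact_force()); print(np.round(robot.current_tool_pos(),4),np.round(robot.current_eef_rot(),2),f.round(2),np.round(robot.current_torque(),2)); robot.pause(.15)
E
```

```text
[ 0.6242 -0.0733  0.154 ] [-179.62    0.94   16.91] [-0.19 -0.34 -2.91] [-0.   -0.02  0.  ]
[ 0.6235 -0.0732  0.1533] [-179.58    1.02   16.9 ] [ 0.99  0.37 -2.06] [-0.02  0.    0.02]
[ 0.6235 -0.0732  0.1535] [-179.59    1.02   16.9 ] [-0.74  0.73 -2.36] [-0.02  0.    0.  ]
[ 0.6236 -0.0734  0.1537] [-179.6     1.     16.89] [-0.82  0.42 -2.39] [-0.03  0.02 -0.01]
```

```bash
python3 - <<'E'
from h import *
S=[((80,188),(-27,27,12)),((345,285),(-27,-27,12)),((80,298),(-27,27,-10)),((330,410),(-27,-27,-10)),((60,448),(-27,27,-38)),((320,572),(-27,-27,-38)),((545,452),(39,-27,-38))]
us=z2p([a for a,_ in S],335,180,13);P=np.array([b for _,b in S])*1e-3
t=np.array([.6246,-.0735,.1546+.0014]); R=Rz(np.radians(17))
print((proj("scene",P@R.T+t)-us).round(1).tolist())
# fit in-plane with lateral fixed, bias row removed
def f(q): return (proj("scene",P@R.T+t+R@[q[0],0,q[1]])-us-[-.13,1.2]).ravel()
r=least_squares(f,[0,0]);print(r.x,np.round(r.fun,1))
E
```

```text
[[-0.4, 1.1], [-0.1, 1.9], [-1.0, 1.7], [0.1, 1.6], [-0.3, 1.5], [-0.2, 0.8], [0.3, -0.5]]
[ 0.00037441 -0.00023145] [-0.1 -0.1  0.1  0.7 -0.8  0.6  0.4  0.4 -0.1  0.4 -0.  -0.4  0.5 -1.7]
```

```bash
python3 - <<'E'
from h import *
S=np.array([.6635,-.0633]); a=np.radians(17); ex=np.array([np.cos(a),np.sin(a)]);ey=np.array([-ex[1],ex[0]])
def rep(n,st):
    p=np.array(robot.current_tool_pos()); f=np.array(robot.current_contact_force())
    print(n,st,"d %.4f lat %.4f z %.4f"%((p[:2]-S)@ex+.037,(p[:2]-S)@ey,p[2]), np.round([f[:2]@ex,f[:2]@ey,f[2]],1),np.round(robot.current_eef_rot(),1))
o=[180,0,17]
st=robot.line_to([*(S+ex*(-.037-.0045)),.1585],o,velocity=.02,f_stop=8); robot.pause(.1);rep("level",st)
st=robot.line_to([*(S+ex*(-.037-.0045)),.1470],o,velocity=.03,f_stop=8); robot.pause(.1);rep("down",st)
st=robot.line_to([*(S+ex*(-.037-.016)),.1470],o,velocity=.02,f_stop=5); rep("pull",st); robot.pause(.1);rep("pull",st)
E
```

```text
level False d -0.0045 lat 0.0001 z 0.1586 [-0.4 -0.4 -2.3] [-180.   -0.   17.]
down False d -0.0044 lat -0.0001 z 0.1471 [ 0.3  0.2 -1.7] [180.  -0.  17.]
pull True d -0.0054 lat 0.0003 z 0.1466 [ 2.7 -0.9 -1.7] [180.   -0.2  17. ]
pull True d -0.0055 lat 0.0008 z 0.1459 [ 3.1 -1.  -1. ] [180.   -0.2  17.1]
```

The pull-back was stopped 2 mm behind the board contact, so the plate is caught behind the head. Next: slide down to lock.

```bash
python3 - <<'E'
from h import *
S=np.array([.6635,-.0633]); a=np.radians(17); ex=np.array([np.cos(a),np.sin(a)]);ey=np.array([-ex[1],ex[0]])
def rep(n,st):
    p=np.array(robot.current_tool_pos()); f=np.array(robot.current_contact_force())
    print(n,st,"d %.4f lat %.4f z %.4f"%((p[:2]-S)@ex+.037,(p[:2]-S)@ey,p[2]), np.round([f[:2]@ex,f[:2]@ey,f[2]],1),np.round(robot.current_eef_rot(),1))
o=[180,0,17]
c=S+ex*(-.037-.0044)
st=robot.line_to([*c,.1465],o,velocity=.02); rep("c",st)
st=robot.line_to([*c,.1325],o,velocity=.02,f_stop=5); rep("down",st); robot.pause(.1);rep("down",st)
print(robot.current_time_s())
cv2.imwrite("pics/lock.png",crop(vision.grab_frame("scene"),320,150,100,90,7)[:,:,::-1])
E
```

```text
c False d -0.0053 lat 0.0002 z 0.1457 [-0.1 -0.5 -1.8] [-1.8e+02  1.0e-01  1.7e+01]
down True d -0.0043 lat 0.0000 z 0.1362 [-0.8 -0.7  4.1] [-180.   -0.   17.]
down True d -0.0043 lat 0.0000 z 0.1361 [-1.6  0.4  4.7] [-180.   -0.   17.]
12.975
```

View pics/lock.png

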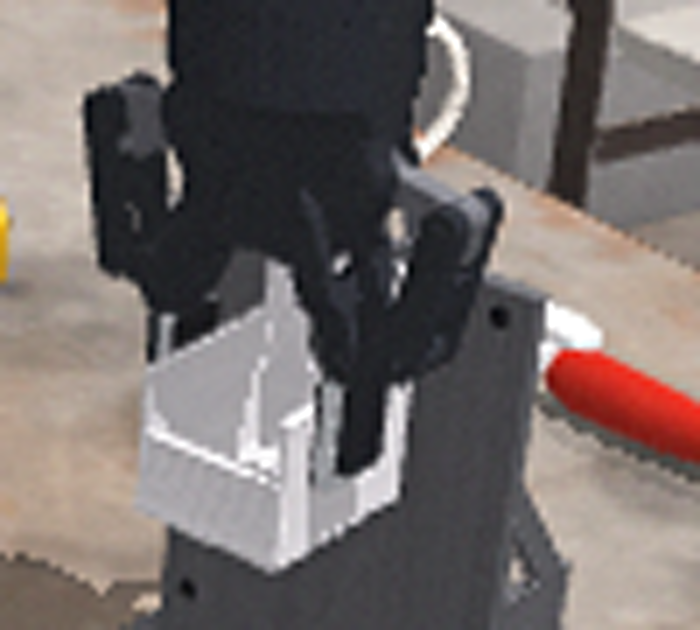

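The downward stop came at z = 0.1362 against an expected 0.1366, so the bin is seated. Now release, retreat upward and look.

```bash
python3 - <<'E'
from h import *
fingers.gripper_to(0.8); robot.pause(.2)
p=robot.current_tool_pos(); robot.line_to([p[0],p[1],.29],velocity=.15)
c=[.5298,-.2112]
for o in (107,-73): 
    q=robot.inverse_kinematics([*c,.2],[180,0,o]); print(o,None if q is None else np.round(q))
robot.move_to([*c,.2],[180,0,107]); print(robot.current_time_s())
fingers.gripper_to(.5)
s=snap("hung")
cv2.imwrite("pics/hung.png",np.hstack([crop(s["scene"],330,160,80,100,5),crop(s["top"],270,80,80,100,5)])[:,:,::-1])
E
```

```text
107 [  0.  23.  28.  89. -11.  71.  46.]
-73 [ -22.   34.   64.   89.  -31.   77. -117.]
16.2333
```

View pics/hung.png

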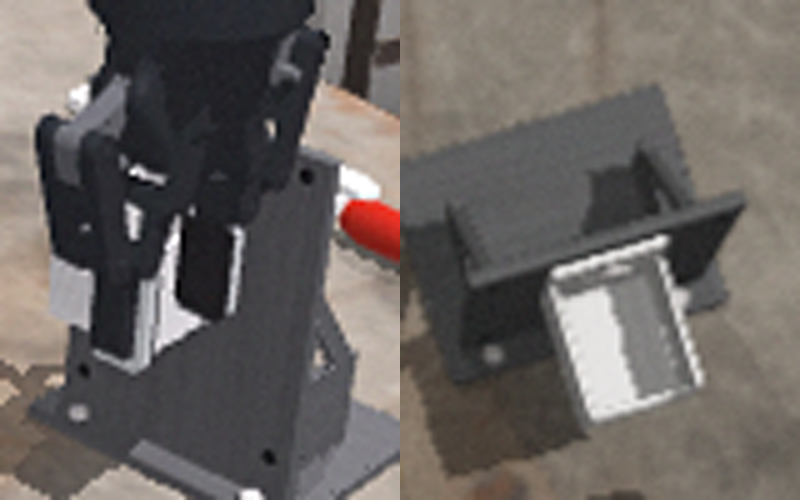

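The bin hangs upright and parallel to the board (top crop: back edge (553,272)–(665,240)). The wide cup is next.

```bash
python3 - <<'E'
from h import *
# bin check from top picture (x5 crop, origin 270,80)
T=[((553-400,275),(39,27,42)),((667-400,240),(39,-27,42)),((590-400,425),(-27,27,12)),((703-400,383),(-27,-27,12))]
ut=z2p([a for a,_ in T],270,80,5);P=np.array([b for _,b in T])*1e-3
f=lambda q:(proj("top",P@Rz(q[2]).T+[q[0],q[1],.138])-ut).ravel()
r=least_squares(f,[.62,-.07,.3]);print("bin top-fit",r.x,np.degrees(r.x[2]),r.fun.round(1))
a=np.radians(17);ex=np.array([np.cos(a),np.sin(a)]);print("released at",np.array([.6635,-.0633])+ex*-.0413)
c=[.5298,-.2112]
print(robot.line_to([*c,.041],velocity=.1,f_stop=6),robot.current_tool_pos())
s=snap("cupd")
cv2.imwrite("pics/cupd.png",np.hstack([crop(s["scene"],310,240,90,90,4),crop(s["top"],320,150,90,90,4)])[:,:,::-1])
E
```

```text
bin top-fit [ 0.62318853 -0.07421976  0.29864766] 17.111250435524596 [-0.5 -0.2 -0.2 -0.5  0.3 -0.3  0.3  1. ]
released at [ 0.62400461 -0.07537495]
False [ 0.53033873 -0.21143472  0.04167491]
```

View pics/cupd.png

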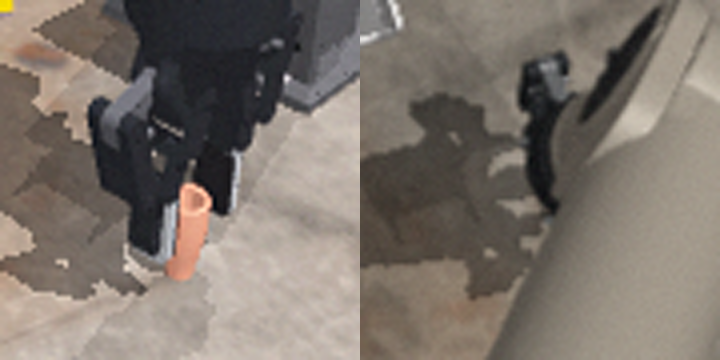

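```bash
python3 - <<'E'
from h import *
fingers.gripper_to(0.0,force=22); print("gap",robot.current_finger_gap()*85)
p=robot.current_tool_pos(); robot.line_to([p[0],p[1],.26],velocity=.15)
print("gap",robot.current_finger_gap()*85)
g=[.6202,-.0766]
robot.move_to([*g,.26],[180,0,107]); robot.pause(.1)
s=snap("above")
cv2.imwrite("pics/above.png",np.hstack([crop(s["scene"],320,130,90,100,4),crop(s["top"],270,80,90,100,4)])[:,:,::-1])
print(robot.current_tool_pos(),robot.current_time_s())
E
```

```text
gap 21.53826723043509
gap 21.65108046874941
[ 0.61954993 -0.0789017   0.26024294] 21.3417
```

View pics/above.png

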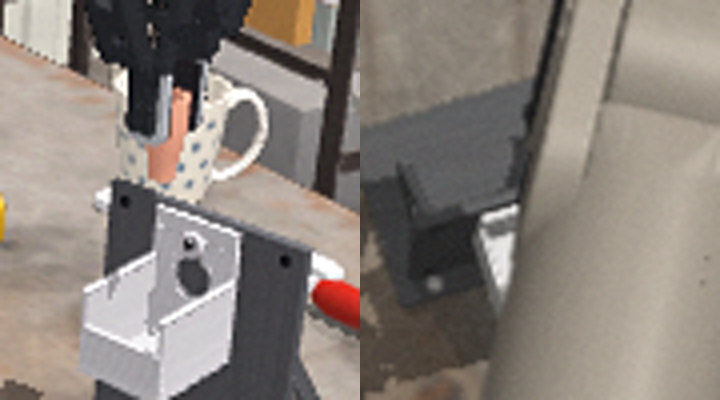

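The scene crop shows the screw head at the slot's upper end and the cup held upright in the jaws. Lowering it now.

```bash
python3 - <<'E'
from h import *
g=[.6202,-.0766]
robot.line_to([*g,.20],velocity=.1); print(robot.current_tool_pos())
print(robot.line_to([*g,.150],velocity=.05,f_stop=4),robot.current_tool_pos(),np.round(robot.current_contact_force(),1))
cv2.imwrite("pics/low.png",crop(vision.grab_frame("scene"),320,140,90,90,6)[:,:,::-1])
E
```

```text
[ 0.62061336 -0.07683583  0.20067448]
False [ 0.62016795 -0.07676937  0.15020789] [-1.6  0.1 -0.6]
```

View pics/low.png

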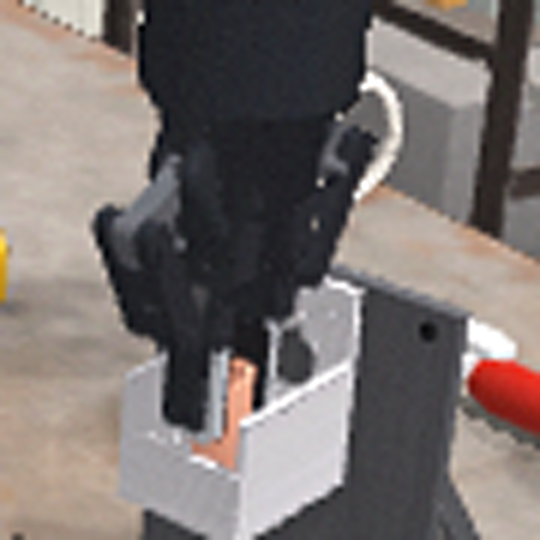

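```bash
python3 - <<'E'
from h import *
fingers.gripper_to(0.35); robot.pause(.2); print(np.round(robot.current_contact_force(),1),robot.current_finger_gap())
p=robot.current_tool_pos(); robot.line_to([p[0],p[1],.30],velocity=.1)
robot.move_to([.42,-.02,.32],[180,0,107])
robot.pause(.3); s=snap("end"); print(robot.current_time_s())
cv2.imwrite("pics/end.png",np.hstack([crop(s["scene"],330,160,80,100,5),crop(s["top"],270,80,80,100,5)])[:,:,::-1])
print(recognise("narrow_cup_mid","scene"))
cv2.imwrite("pics/end2.png",crop(s["scene"],180,170,100,80,4)[:,:,::-1])
E
```

```text
[-5.3 -1.5  1. ] 0.34768622202978794
26.6333
[{'rect': [239.8, 203.0, 7.4, 16.4], 'p': 0.53}]
```

View pics/end.png

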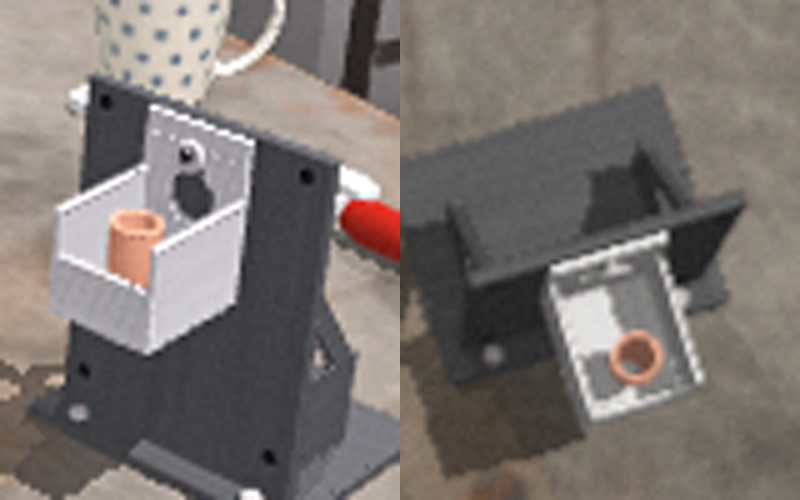

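View pics/end2.png

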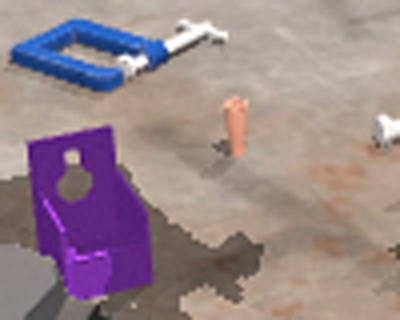

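The wide cup stands upright in the locked bin (top crop (636,357)). The screw head is at the slot's upper end (scene crop (188,155)). The narrow cup is still at scene (239,202). Handing in.

```bash
python3 -c "
from station import workorder,robot
workorder.close_job(); print(robot.current_time_s())"
```

```text
the job is handed in; nothing more can be done
the job is handed in; nothing more can be done
```

The bare-metal bin hangs locked on the screw with the wide cup standing upright inside it. I handed the job in at about 27 s of the 58 s allowed; the system reports no verdict.

- **Hanging the bin:** I gripped the bin across its side walls and passed the keyhole over the screw head. A short backward pull was stopped by the head, which confirmed it was hooked. I then slid the bin down until it seated, with the tool at z = 0.1362 m against 0.1366 m expected, and let go.
- **Placing the cup:** I set the wide cup down inside with the jaws turned front to back, released it and moved the arm clear.
- **Last checks:** The final pictures show the screw at the top of the slot, the bin upright and parallel to the board, and the cup upright inside. The narrow cup stands where it was, within about 1 px.

**What disagreed:**
- The board turned out about 4 mm nearer than my camera estimate, which contact showed.
- The camera heights read about 3 mm high for the bin and the screw.
- During the cup release the force reading showed about 5 N sideways, probably a finger lightly touching the bin. It had no visible effect on the bin or the cup.

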